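# Drop a stencil plate onto its register pins and weigh it down

## Task

Fetch the dark stencil plate by its wooden grip and register it on the white board: its pin bar has been shifted a few millimetres from the usual place, so rest the plate lightly on them and nudge it, feeling for the place, until its round hole and its slot have dropped over the two brass pins and the plate lies flat; press and push only lightly, never force it on the pins. Let go, then gently stand the steel knob weight upright on the plain strip of the plate, along the edge away from the pins. Do not knock or shift the tape, ink bottle and spray can.

Things in the scene. Friction and masses are not known exactly. Their poses are not given: they have to be found in the camera images.
- board: White register board, fixed on the bench, 300 (its x) x 280 (its y) x 15 mm high; origin at the centre of its underside, z up. A steel pin bar flush with its flat top face carries two brass locating pins 120 mm apart, parallel to board y: 8 mm diameter, 6.5 mm tall, the top rim rounded to 1 mm radius. The bar is locked, but anywhere up to 6 mm off its middle in board x and in y; its true place is not measured.
- mark_hole (a point): On the board's top face at board x = +90, y = +60 mm: where the pin for the round hole stands if the bar is at its middle. The pin really stands up to 6 mm off in board x and up to 6 mm in y. Axes as the board's.
- mark_slot (a point): On the board's top face at board x = +90, y = -60 mm: where the pin for the slot stands if the bar is at its middle; it is off by just as much, the same way, as the other pin. Axes as the board's.
- stencil: Dark aluminium stencil plate, loose, 0.29 to 0.45 kg, 190 (its x) x 210 (its y) x 4 mm thick; origin at the centre of its underside, which is also under its centre of mass, z up. Starts flat on the bench. Two windows 72 mm across at x = +5, y = +58 and -58 mm. The plain strip is the solid band along its -x edge, x = -95 to -31 mm. Seated it has the board's yaw, underside on the board's top face.
- stencil_grip (a point): Point on the stencil's light wooden grip bar: 27 mm above the plate's underside, at the plate's middle (x = y = 0). The bar is 50 mm long along the stencil's x, 16 mm thick in y, and rises from the plate's top face (4 mm) to 38 mm above the plate's underside. Axes as the stencil's.
- stencil_hole (a point): Centre of the round through hole, 11 mm diameter, at the underside of the stencil (x = +78, y = +60 mm, z = 0 in the stencil). Axes as the stencil's.
- stencil_slot (a point): Centre of the through slot, 11 mm wide in x and 14 mm long in y, at the underside of the stencil (x = +78, y = -60 mm, z = 0 in the stencil). Axes as the stencil's.
- weight: Bright steel weight with a knob, loose, 0.4 to 0.65 kg: round foot 50 mm diameter and 26 mm high, on it an upright round knob 22 mm diameter up to 56 mm above the underside. Origin at the centre of its underside, z up; starts upright on the bench.
- tape: Bystander: blue roll of tape lying flat, 76 mm across, 24 mm high; origin at the centre of its underside.
- ink: Bystander: small amber ink bottle, black cap, 42 mm diameter, 62 mm high; origin at the centre of its underside, upright.
- spray_can: Bystander: blue spray can, white band, red nozzle, 65 mm diameter, 186 mm high; origin at the centre of its underside, upright.

How it is judged:
By the outcome, as a careful person would: the job done as asked, in the order asked, and still so for the second after the job is handed in, with the robot touching nothing.
It also fails if it takes over 72 s, if anything falls off the work surface, if the arm or the gripper's body presses on something with over 40 N, if the wrist force passes 120 N, or if a joint passes its speed limit or range.

## Robot

A 6-joint arm with a two-finger parallel gripper is mounted at the origin on the work surface. World frame = base frame: x ahead of the robot, y to its left, z up, the work surface at z = 0. Lengths are in m, angles in rad, forces in N, time in s.
With the tool pointing down it reaches from about 0.425 to 0.95 m from the base axis. Payload 3.5 kg.
Tool frame: the origin (TCP) lies at the very end of the fingers, on their centre line; the grasp point (between the pads) lies 19 mm behind it; z points along the fingers, y is the line along which they close (so a half turn about z gives the same grasp; the last joint's range is limited). The gripper opens to 85 mm and grips with 20 to 120 N. Pads are 22 mm wide; open, the fingers measure 114 mm over their backs; the gripper's body (76 mm by 85 mm) begins 54 mm behind the grasp point. The pads swing forward as they close: fully open they stand 13 mm farther back than shut.
Start: joints at [1.079, 0.286, 1.577, -0, 1.279, -0.15], TCP at [0.226, 0.636, 0.231] pointing down, gripper open.
Joint ranges: [-2.77, 2.77], [-0.9, 2.22], [0.21, 2.48], [-1.53, 4.67], [0.24, 2.81], [-2.84, 2.84]. Speed limits (rad/s): [2.79, 2.79, 3.14, 3.14, 3.14, 3.14].

## Interface

Orientations are given as a unit quaternion [x, y, z, w].
In Python, from plant import ctrl gives the robot as it stands.
- The arm moves only by the tool carry_out, never from a script. Its argument "deltas" is one flat list of numbers, 6 for each row, row after row: the shift along the tool's x, y, z in m, then the turn, a rotation vector about the tool's x, y, z in rad. A call has 1 to 5 rows; each row is the pose to reach, as a shift and turn from the pose commanded when the call began, along the tool's axes at that moment; what a row does not reach only later rows make up. A row lasts 1/8 s, in which the tool goes at most 62.5 mm and 10.7 degrees, less where a joint would pass 70% of its speed; a pose out of reach is approached as far as the arm can. A call with a gripper value outside its range is refused whole. "grip" is the opening in per cent of the stroke, from 0 (shut) to 100 (fully open), set as the call begins (left out, the last holds). The fingers move at their own pace and stop on an object; "grip_force" is the grip in N (left out, the last holds). Time passes only in rows, so rows that repeat a pose let the fingers close. It gives the time, the measured TCP pose, the force, the opening and the grip force at its end, in the units of the state.
- ctrl.get_state(): the state, without advancing time (a new reading comes with each control period).
- ctrl.read_camera(name): name is "scene" or "top" or "wrist"; returns (picture, depth): 420x560x3 uint8, red, green, blue; 420x560 float32, m along the optical axis (not along the pixel's ray), 0 where there is no reading.
- ctrl.camera_model(name): a dict with "intrinsics" (3x3 intrinsics, pixels), "extrinsics" (4x4, takes a point from world to camera coordinates); the wrist camera has in their place "hand_eye" (4x4, takes a point from camera to tool coordinates, whose origin is the TCP and whose axes are the flange's). Camera axes: x right, y down, z forward; pixel columns grow to the right and rows downward; lengths in m; the calibration is good to about 2 mm. A picture is of the moment at which its call begins: read the wrist's pose just before it. camera_model takes no time and is no camera call.
- ctrl.sign_off(): hands the job in; it is judged then, once.
Trained networks look in the newest picture that a camera, given by its name, has taken for a name from the list of things; names that differ only in an ending like _2 or _b are one class to them, and where a whole thing is asked for, a point or a joint stands for the part that bears it (a point fixed in the world has none). Each returns a list of dicts, best first, with "score" (0 to 1); they miss things now and then, are a little off and sometimes report something else, mostly with a low value. They report only what shows in the picture. A call takes as long as a camera call.
- ctrl.find_in(camera, query): "uv" ([column, row] in pixels, amid what is visible of it).
The state is a dict: "time": time; "qpos": joint angles; "dq": joint speeds; "joint_efforts": joint torques, N m; "eef_pos": TCP position; "tcp_rot": TCP orientation; "contact_force": force on the tool from outside, world axes, zero at the start; "wrist_torque": the same for the moment, N m; "opening": opening from 0.0 (shut) to 1.0 (fully open); "finger_force": force on a finger pad.
Only numpy, scipy, OpenCV 4.12 (cv2) and the standard library are available. Lean on these libraries where they do the work, as an engineer would, in place of code of your own. Each camera call takes 0.05 s, during which the arm holds its last target. There are 200 camera calls.

## Working session

There is one attempt and no reset: what is moved stays moved. The work goes in short steps, Python scripts to look and compute and a tool call to move; the robot and the scene stay as the last step left them, time stands still between calls to the robot, and variables do not carry over. Pictures are saved under pics/ and viewed, at most 10 in all, crops included, and the job is handed in when it is done.

Besides the shell and the picture viewer there is one more tool, called after "Call:" by a JSON object that holds its "op" and its "data", one argument or row to a line. carry_out: Moves the arm, as the interface text tells. Its arguments: {"type":"object","properties":{"deltas":{"type":"array"},"grip":{"type":"number"},"grip_force":{"type":"number"}},"required":["deltas"]}

```bash
mkdir -p pics; ls; python3 - <<'E'
from plant import ctrl
import cv2,numpy as np
s=ctrl.get_state();print(s)
for n in("top","scene"):
    p,d=ctrl.read_camera(n);np.savez(f"pics/{n}0.npz",p=p,d=d)
    cv2.imwrite(f"pics/{n}0.png",p[:,:,::-1]);m=ctrl.camera_model(n);print(n,m)
for q in("board","stencil","stencil_grip","stencil_hole","stencil_slot","weight","tape","ink","spray_can"):
    r=ctrl.find_in("top",q);print(q,[(np.round(x["uv"]),round(x["score"],2)) for x in r[:3]])
print(ctrl.camera_model("wrist"))
E
```

```text
pics
{'time': 0.0, 'qpos': array([ 1.07900949e+00,  2.87215042e-01,  1.57819483e+00,  2.19087136e-05,
        1.27859465e+00, -1.49961972e-01]), 'dq': array([-0.00029684, -0.00086861, -0.00013892, -0.00097866,  0.0001145 ,
        0.0006565 ]), 'joint_efforts': array([ 2.94270721e-04, -4.05983591e+01, -2.92626768e+01, -1.32032219e-04,
        5.79559404e-03, -6.13659651e-06]), 'eef_pos': array([0.22589101, 0.63537679, 0.22990461]), 'tcp_rot': array([ 1.70084555e-01,  9.85428734e-01, -1.14107488e-03, -3.90297993e-04]), 'contact_force': array([ 0.26199583,  0.5531049 , -0.44539742]), 'wrist_torque': array([-0.03385764,  0.001393  , -0.06183384]), 'finger_force': 0.0, 'opening': 0.9944152512870277}
top {'intrinsics': array([[455.17615592,   0.        , 284.94594696],
       [  0.        , 455.17615592, 207.7103329 ],
       [  0.        ,   0.        ,   1.        ]]), 'extrinsics': array([[-0.03049659, -0.99951254, -0.00668191,  0.02708246],
       [-0.99409674,  0.03102638, -0.10396652,  0.59546695],
       [ 0.10412315,  0.00347184, -0.99455835,  0.95590601],
       [ 0.        ,  0.
[... 744 characters left out ...]
236.]), 0.65)]
stencil_slot [(array([414., 239.]), 0.74)]
weight [(array([283., 182.]), 0.66)]
tape [(array([293., 214.]), 0.88)]
ink []
spray_can [(array([276., 116.]), 0.74)]
{'intrinsics': array([[305.54517241,   0.        , 279.1711602 ],
       [  0.        , 305.54517241, 212.41074024],
       [  0.        ,   0.        ,   1.        ]]), 'hand_eye': array([[ 9.28617312e-04, -9.63239613e-01, -2.68642114e-01,
         6.78575269e-02],
       [ 9.99999292e-01,  6.94499558e-04,  9.66516996e-04,
         2.21438956e-04],
       [-7.44415628e-04, -2.68642821e-01,  9.63239576e-01,
        -1.43442028e-01],
       [ 0.00000000e+00,  0.00000000e+00,  0.00000000e+00,
         1.00000000e+00]])}
```

View pics/top0.png

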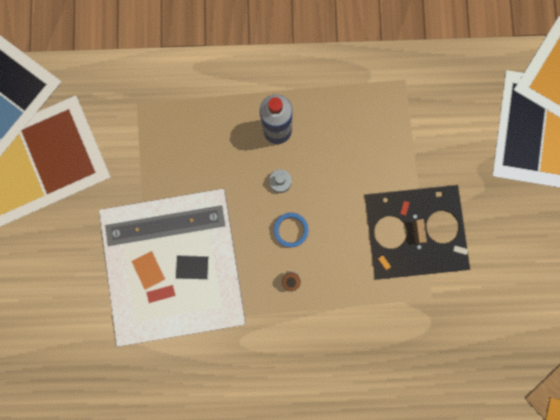

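View pics/scene0.png

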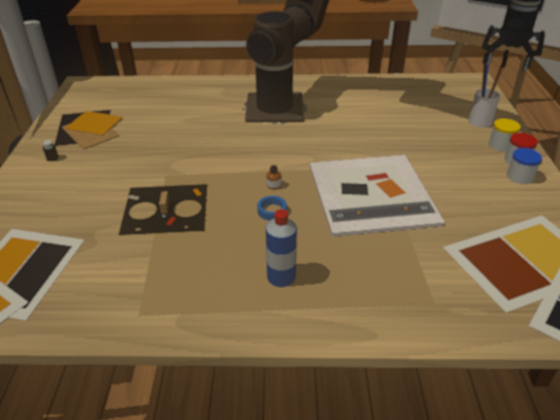

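The top view shows the board at about (170,268) with its pins near (137,230) and (191,221). The stencil is at about (416,232) with its holes on the upper (far) side at (385,200) and (438,194). Weight is at (280,182), tape (291,230), ink (291,282) and can (276,118).

```bash
cat > h.py <<'E'
from plant import ctrl
import cv2,numpy as np
from scipy.spatial.transform import Rotation as R
def cam(n,s=None):
    m=ctrl.camera_model(n);K=m["intrinsics"]
    if n=="wrist":
        T=np.eye(4);T[:3,:3]=R.from_quat(s["tcp_rot"]).as_matrix();T[:3,3]=s["eef_pos"];C=T@m["hand_eye"]
    else: C=np.linalg.inv(m["extrinsics"])
    return K,C
def toplane(uv,z,K,C):
    uv=np.atleast_2d(uv).astype(float)
    r=np.c_[uv,np.ones(len(uv))]@np.linalg.inv(K).T@C[:3,:3].T
    return C[:3,3]+r*((z-C[2,3])/r[:,2])[:,None]
def proj(P,K,C):
    P=np.atleast_2d(P);c=(P-C[:3,3])@C[:3,:3];q=c@K.T;return q[:,:2]/q[:,2:]
def snap(n,name):
    s=ctrl.get_state();p,d=ctrl.read_camera(n);np.savez(f"pics/{name}.npz",p=p,d=d,eef_pos=s["eef_pos"],tcp_rot=s["tcp_rot"]);cv2.imwrite(f"pics/{name}.png",p[:,:,::-1]);return s,p,d
def totool(dw,s):
    return R.from_quat(s["tcp_rot"]).inv().apply(dw)
E
python3 - <<'E'
from h import *
K,C=cam("top");p=np.load("pics/top0.npz")["p"];hsv=cv2.cvtColor(p,cv2.COLOR_RGB2HSV)
def rect(m,x0,x1,y0,y1,z):
    w=np.zeros(m.shape,np.uint8);w[y0:y1,x0:x1]=m[y0:y1,x0:x1]
    c=max(cv2.findContours(w,cv2.RETR_EXTERNAL,cv2.CHAIN_APPROX_NONE)[0],key=cv2.contourArea).reshape(-1,2)
    P=toplane(c,z,K,C)[:,:2].astype(np.float32)*1000
    return cv2.minAreaRect(P)
g=p.max(2)
print("board",rect(((hsv[:,:,1]<40)&(hsv[:,:,2]>150)).astype(np.uint8),90,255,180,355,.015))
print("sten",rect((g<75).astype(np.uint8),350,485,175,290,.004))
for n,uv,z in[("pinH",(137,230),.0215),("pinS",(191,221),.0215),("grip",(420,231),.038),("hole",(385,200),.004),("slot",(438,194),.004),("weight",(280,181),.056),("tape",(291,230),.024),("ink",(291,282),.062),("can",(275,105),.186)]:
    print(n,toplane(uv,z,K,C).round(4)[0])
E
```

```text
board ((478.263671875, 261.00714111328125), (299.029052734375, 280.21051025390625), 7.851025104522705)
sten ((536.9718017578125, -280.2939147949219), (185.65530395507812, 206.48756408691406), 4.278771877288818)
pinH [0.5582 0.3331 0.0215]
pinS [0.5742 0.2149 0.0215]
grip [ 0.5363 -0.2784  0.038 ]
hole [ 0.6092 -0.2147  0.004 ]
slot [ 0.6189 -0.3334  0.004 ]
weight [0.6508 0.0174 0.056 ]
tape [ 0.5477 -0.0029  0.024 ]
ink [0.4382 0.0008 0.062 ]
can [0.7735 0.0209 0.186 ]
```

Call:
{"op": "carry_out", "data": {
  "deltas": [-0.029,-0.0155,0.005,0,0,0.18,-0.058,-0.031,0.01,0,0,0.36,-0.087,-0.0466,0.016,0,0,0.54,-0.116,-0.062,0.022,0,0,0.72,-0.1455,-0.0777,0.027,0,0,0.9]
}}

```text
time: 1.18
eef_pos: [0.3379, 0.5131, 0.2042]
tcp_rot: [0.584, 0.812, 0.0, 0.0]
contact_force: [0.6, -0.0, 0.3]
opening: 1.004
finger_force: 0.0
```

```bash
cat >> h.py <<'E'
def goto(x,y,z,yawdeg,n=1):
    s=ctrl.get_state();r=R.from_quat(s["tcp_rot"])
    c,si=np.cos(np.radians(yawdeg)),np.sin(np.radians(yawdeg))
    T=R.from_matrix(np.array([[c,si,0],[si,-c,0],[0,0,-1]]))
    d=r.inv().apply(np.array([x,y,z])-s["eef_pos"]);v=(r.inv()*T).as_rotvec()
    print("t",round(s["time"],2),"pos",s["eef_pos"].round(4),"F",s["contact_force"].round(2),"op",round(s["opening"],3),"delta",d.round(4),v.round(4),"yaw",np.degrees(np.arctan2(r.as_matrix()[1,0],r.as_matrix()[0,0])).round(2))
E
python3 -c "
from h import *
goto(.56,.27,.15,7.85)"
```

```text
t 1.18 pos [0.3379 0.5131 0.2042] F [ 0.63 -0.02  0.32] op 1.004 delta [-0.3011  0.1334  0.0542] [ 1.000e-04 -2.000e-04  1.757e+00] yaw 108.52
```

Call:
{"op": "carry_out", "data": {
  "deltas": [-0.03,0.0133,0.005,0,0,0.176,-0.06,0.0267,0.01,0,0,0.352,-0.09,0.04,0.016,0,0,0.528,-0.12,0.0533,0.022,0,0,0.704,-0.15,0.0667,0.027,0,0,0.88]
}}

```text
time: 1.8
eef_pos: [0.4495, 0.3927, 0.1773]
tcp_rot: [0.874, 0.486, 0.0, -0.0]
contact_force: [0.8, -0.3, 0.1]
opening: 1.003
finger_force: 0.0
```

Call:
{"op": "carry_out", "data": {
  "deltas": [-0.01,0.035,0.005,0,0,0.176,-0.02,0.07,0.01,0,0,0.352,-0.03,0.1,0.016,0,0,0.528,-0.039,0.13,0.022,0,0,0.704,-0.0444,0.1585,0.027,0,0,0.877]
}}

```text
time: 2.42
eef_pos: [0.5613, 0.2718, 0.1502]
tcp_rot: [0.998, 0.068, 0.0, 0.0]
contact_force: [-0.5, -0.0, -0.5]
opening: 1.003
finger_force: 0.0
```

```bash
python3 -c "
from h import *
s,p,d=snap('wrist','w1')
goto(.56,.27,.15,7.85)
K,C=cam('wrist',s)
print(proj([[.5582,.3331,.0215],[.5742,.2149,.0215]],K,C))"
```

```text
t 2.48 pos [0.5635 0.2694 0.1497] F [ 1.3  -1.44 -0.57] op 1.004 delta [-0.0034 -0.0011 -0.0003] [ 0.0018 -0.0013 -0.0064] yaw 7.48
[[212.48632622 198.80343281]
 [343.05698737 199.21631304]]
```

View pics/w1.png

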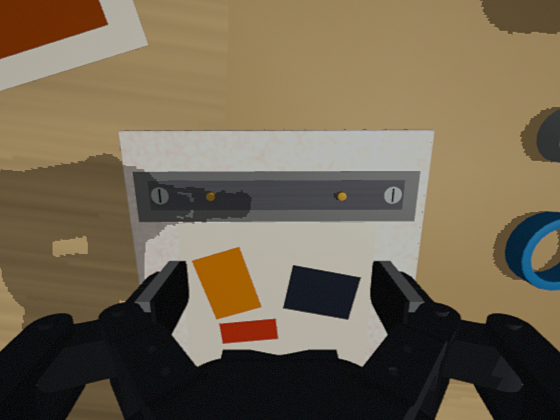

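The wrist view shows the pins at about (211,197) and (342,196), within 2 px of where the top camera predicted. The left pin is in shadow. I'll take a settled picture and measure it.

```bash
python3 -c "
from h import *
s,p,d=snap('wrist','w2')
K,C=cam('wrist',s);print(s['eef_pos'],s['dq'].round(4))
hsv=cv2.cvtColor(p,cv2.COLOR_RGB2HSV)
g=cv2.cvtColor(p,cv2.COLOR_RGB2GRAY)
for x0,x1 in((200,224),(330,354)):
    m=((hsv[185:209,x0:x1,1]>110)).astype(np.uint8)
    n,l,st,ce=cv2.connectedComponentsWithStats(m)
    for i in range(1,n):
        if st[i,4]>8:
            uv=ce[i]+[x0,185];print(st[i],uv.round(2),toplane(uv,.019,K,C).round(4))
m=((hsv[:,:,1]<45)&(g>140)).astype(np.uint8)
# far edge and right edge of board
import itertools
e=[];f=[]
for u in range(150,420,5):
    c=g[100:160,u].astype(int);v=100+np.argmax(np.abs(np.convolve(c,[1,1,0,-1,-1],'same'))[3:-3])+3;e.append((u,v))
l=cv2.fitLine(np.float32(toplane(e,.015,K,C)[:,:2]*1000),cv2.DIST_HUBER,0,.01,.01).ravel();print('far edge',l,np.degrees(np.arctan(-l[0]/l[1])))
for v in range(150,300,5):
    r=g[v,400:460].astype(int);u=400+3+np.argmax(np.abs(np.convolve(r,[1,1,0,-1,-1],'same'))[3:-3]);f.append((u,v))
l=cv2.fitLine(np.float32(toplane(f,.015,K,C)[:,:2]*1000),cv2.DIST_HUBER,0,.01,.01).ravel();print('right edge',l,np.degrees(np.arctan(l[1]/l[0])))
"
```

```text
[0.56353723 0.26940389 0.14966812] [ 0.0334 -0.0196  0.0226  0.0181  0.0244 -0.195 ]
[ 3  9 10 10 76] [207.3  198.62] [[0.5601 0.3356 0.019 ]]
[ 4  8  9 10 70] [337.94 197.61] [[0.5768 0.2167 0.019 ]]
far edge [ 1.4007293e-01 -9.9014121e-01  6.2308942e+02  3.0233966e+02] 8.052066
right edge [9.7389066e-01 2.2701749e-01 5.5416187e+02 1.3574718e+02] 13.121542
```

```bash
cat >> h.py <<'E'
def pins(s,p,boxes,z=.019,show=True):
    K,C=cam('wrist',s);hsv=cv2.cvtColor(p,cv2.COLOR_RGB2HSV);o=[]
    for x0,x1,y0,y1 in boxes:
        m=((hsv[y0:y1,x0:x1,1]>110)).astype(np.uint8)
        n,l,st,ce=cv2.connectedComponentsWithStats(m)
        i=1+np.argmax(st[1:,4]);uv=ce[i]+[x0,y0];o.append(toplane(uv,z,K,C)[0]);
        if show: print(st[i],uv.round(2),o[-1].round(4))
    return np.array(o)
E
python3 -c "
from h import *
for k in range(3):
    s,p,d=snap('wrist','w3');print(s['time'],s['eef_pos'],s['dq'].round(3))
    o=pins(s,p,[(196,224,185,213),(328,356,185,213)])
    dd=o[0]-o[1];print(np.degrees(np.arctan2(-dd[0],dd[1])),np.linalg.norm(dd),o.mean(0))
goto(.537,-.28,.15,4.3)
"
```

```text
2.525 [0.56220022 0.27072937 0.14986384] [ 0.042 -0.022  0.015  0.026  0.022 -0.074]
[ 8  7 10 10 73] [208.99 196.62] [0.5601 0.3357 0.019 ]
[ 8  7  9 10 71] [339.89 196.65] [0.5768 0.2166 0.019 ]
7.986112511286181 0.12027045257830461 [0.5684108  0.27615754 0.019     ]
2.575 [0.5612172  0.27184155 0.15009107] [ 0.032 -0.017  0.012  0.009  0.004 -0.016]
[10  6 10 10 75] [210.6  195.28] [0.5602 0.3356 0.019 ]
[ 9  7 10  9 70] [341.4  195.91] [0.5767 0.2166 0.019 ]
7.918479464376279 0.12016502299396223 [0.56844896 0.2760758  0.019     ]
2.625 [0.56063193 0.27260904 0.15023304] [ 0.024 -0.011  0.007  0.002 -0.001  0.001]
[11  6 10  9 72] [211.39 194.83] [0.56   0.3357 0.019 ]
[10  6 10 10 73] [342.44 195.33] [0.5769 0.2165 0.019 ]
8.073404464819278 0.12040041249932977 [0.56842129 0.27612448 0.019     ]
t 2.67 pos [0.5603 0.2731 0.1504] F [ 0.31  1.04 -0.51] op 0.998 delta [-1.026e-01  5.440e-01  2.000e-04] [-0.0003  0.0003  0.0693] yaw 8.27
```

Call:
{"op": "carry_out", "data": {
  "deltas": [-0.006,0.03,0,0,0,0.01,-0.016,0.085,0,0,0,0.02,-0.027,0.145,0,0,0,0.03,-0.038,0.205,0,0,0,0.035,-0.05,0.265,0,0,0,0.04]
}}

```text
time: 3.3
eef_pos: [0.5485, 0.0028, 0.151]
tcp_rot: [0.999, 0.053, 0.001, 0.0]
contact_force: [2.0, -0.6, 0.4]
opening: 0.999
finger_force: 0.0
```

Call:
{"op": "carry_out", "data": {
  "deltas": [-0.011,0.06,0,0,0,0.01,-0.022,0.12,0,0,0,0.02,-0.033,0.18,0,0,0,0.03,-0.043,0.24,0,0,0,0.03,-0.049,0.277,0,0,0,0.03]
}}

```text
time: 3.92
eef_pos: [0.5285, -0.2788, 0.151]
tcp_rot: [0.999, 0.037, 0.0, 0.0]
contact_force: [0.5, 0.6, 0.7]
opening: 0.996
finger_force: 0.0
```

Call:
{"op": "carry_out", "data": {
  "deltas": [0,0,0,0,0,0]
}}

```text
time: 4.05
eef_pos: [0.5286, -0.2788, 0.1509]
tcp_rot: [0.999, 0.036, 0.0, 0.0]
contact_force: [0.4, -0.8, -0.7]
opening: 0.998
finger_force: 0.0
```

```bash
python3 -c "
from h import *
s,p,d=snap('wrist','w4');s,p,d=snap('wrist','w4');print(s['dq'].round(3))
goto(.537,-.28,.15,4.3)
K,C=cam('wrist',s);print(proj([[.6092,-.2147,.004],[.6189,-.3334,.004],[.537,-.28,.038]],K,C))"
```

```text
[ 0.033 -0.011  0.024  0.006  0.004  0.007]
t 4.15 pos [ 0.5287 -0.2762  0.1504] F [-0.75 -0.08  0.32] op 0.998 delta [0.008  0.0044 0.0004] [-0.0007 -0.0001 -0.0011] yaw 4.23
[[216.87127977 108.07286358]
 [349.28848087 106.96904374]
 [283.47315373 199.88883147]]
```

View pics/w4.png

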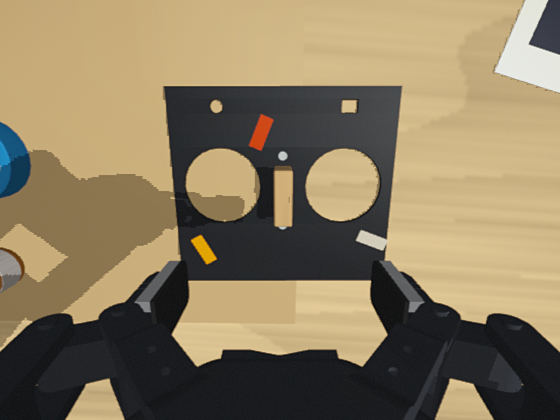

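The round hole is at (217,106), the slot at (349,106) and the grip bar top at about (285,195).

```bash
python3 -c "
from h import *
s,p,d=snap('wrist','w5')
K,C=cam('wrist',s);g=cv2.cvtColor(p,cv2.COLOR_RGB2GRAY);print(s['dq'].round(3))
o=[]
for x0,x1,y0,y1 in[(204,230,94,118),(334,364,94,118)]:
    m=(g[y0:y1,x0:x1]>90).astype(np.uint8);n,l,st,ce=cv2.connectedComponentsWithStats(m);i=1+np.argmax(st[1:,4])
    uv=ce[i]+[x0,y0];o.append(toplane(uv,.002,K,C)[0]);print(st[i],uv.round(2),o[-1].round(4))
o=np.array(o);dd=o[0]-o[1];yaw=np.arctan2(-dd[0],dd[1]);print(np.linalg.norm(dd),np.degrees(yaw),'origin',o.mean(0)[:2]-.078*np.array([np.cos(yaw),np.sin(yaw)]))
# grip top: wood-coloured, bright
m=(g[140:240,262:310]>130).astype(np.uint8);n,l,st,ce=cv2.connectedComponentsWithStats(m)
for i in range(1,n):
  if st[i,4]>100: print(st[i],toplane(ce[i]+[262,140],.036,K,C))
goto(.537,-.28,.15,4.3)
"
```

```text
[ 0.02  -0.007  0.013 -0.001 -0.002  0.004]
[  7   6  13  13 129] [217.02 105.97] [ 0.611  -0.2133  0.002 ]
[  8   6  17  13 201] [349.93 106.  ] [ 0.62   -0.3331  0.002 ]
0.12011255924734858 4.270232375266634 origin [ 0.53770827 -0.27898965]
[  14   31   18   58 1003] [[ 0.53787693 -0.27966094  0.036     ]]
t 4.2 pos [ 0.5287 -0.2757  0.1503] F [ 0.15  0.19 -0.54] op 0.999 delta [0.0079 0.005  0.0003] [-0.0007  0.0001 -0.0003] yaw 4.28
```

Call:
{"op": "carry_out", "data": {
  "deltas": [0.0087,0.0042,0.02,0,0,0,0.0087,0.0042,0.06,0,0,0,0.0087,0.0042,0.095,0,0,0,0.0087,0.0042,0.1,0,0,0,0.0087,0.0042,0.1,0,0,0]
}}

```text
time: 4.82
eef_pos: [0.5382, -0.28, 0.0511]
tcp_rot: [0.999, 0.037, 0.0, 0.0]
contact_force: [0.1, -0.1, -0.1]
opening: 1.002
finger_force: 0.0
```

```bash
python3 -c "
from h import *
goto(.5377,-.2792,.010,4.27)
s,p,d=snap('wrist','w6')
goto(.5377,-.2792,.010,4.27)
"
```

```text
t 4.83 pos [ 0.5382 -0.28    0.0511] F [ 0.08 -0.09 -0.09] op 1.002 delta [-0.0004 -0.0008  0.0411] [ 0.0004 -0.0005 -0.0001] yaw 4.26
t 4.88 pos [ 0.5387 -0.2807  0.052 ] F [ 0.16  0.16 -0.29] op 1.004 delta [-0.0009 -0.0016  0.042 ] [ 0.0017 -0.0019 -0.0005] yaw 4.24
```

Call:
{"op": "carry_out", "data": {
  "deltas": [-0.0005,-0.001,0.02,0,0,0,-0.0005,-0.001,0.038,0,0,0,-0.0005,-0.001,0.041,0,0,0,-0.0005,-0.001,0.041,0,0,0]
}}

```text
time: 5.38
eef_pos: [0.5366, -0.2797, 0.0086]
tcp_rot: [0.999, 0.036, -0.001, -0.0]
contact_force: [0.2, -0.3, 0.5]
opening: 1.002
finger_force: 0.0
```

Call:
{"op": "carry_out", "data": {
  "deltas": [0,0,0,0,0,0,0,0,0,0,0,0,0,0,0,0,0,0,0,0,0,0,0,0,0,0,0,0,0,0],
  "grip": 0,
  "grip_force": 60
}}

```text
time: 6.0
eef_pos: [0.5372, -0.2799, 0.0098]
tcp_rot: [0.999, 0.036, 0.0, 0.0]
contact_force: [0.0, 0.6, 2.1]
opening: 0.173
finger_force: 61.5
```

Call:
{"op": "carry_out", "data": {
  "deltas": [0,0,-0.01,0,0,0,0,0,-0.035,0,0,0,0,0,-0.07,0,0,0,0,0,-0.11,0,0,0,0,0,-0.13,0,0,0]
}}

```text
time: 6.62
eef_pos: [0.5375, -0.2803, 0.1416]
tcp_rot: [0.999, 0.036, 0.001, 0.001]
contact_force: [0.1, -0.3, -2.9]
opening: 0.174
finger_force: 60.8
```

```bash
python3 -c "
from h import *
s,p,d=snap('wrist','w7')
cy,sy=np.cos(np.radians(7.98)),np.sin(np.radians(7.98))
print(.5684-.078*cy,.2761-.078*sy)
goto(.5684-.078*cy,.2761-.078*sy,.14,7.98)
"
```

```text
0.49115530605902624 0.26527146094963433
t 6.67 pos [ 0.5384 -0.2809  0.1438] F [ 0.94  0.03 -0.98] op 0.174 delta [-0.0074 -0.5481  0.0016] [ 0.0041 -0.0043 -0.0663] yaw 4.18
```

View pics/w7.png

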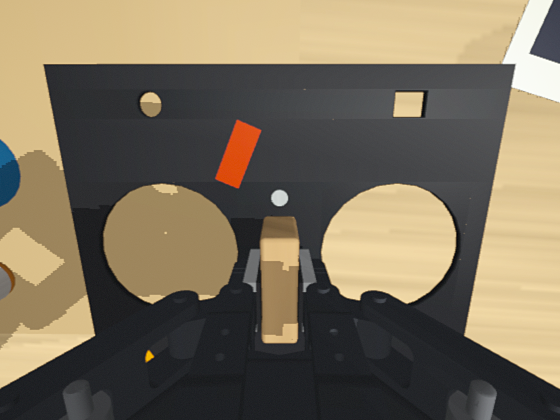

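The plate is held level, with its round hole at (150,104) and slot at (410,104).

Call:
{"op": "carry_out", "data": {
  "deltas": [0,-0.02,0,0,0,-0.005,0,-0.06,0,0,0,-0.015,0,-0.115,0,0,0,-0.025,-0.003,-0.17,0,0,0,-0.035,-0.003,-0.225,0,0,0,-0.045]
}}

```text
time: 7.3
eef_pos: [0.515, -0.0526, 0.1366]
tcp_rot: [0.998, 0.059, -0.002, -0.001]
contact_force: [0.6, -0.1, -4.3]
opening: 0.176
finger_force: 60.7
```

Call:
{"op": "carry_out", "data": {
  "deltas": [0.008,-0.055,0,0,0,-0.005,0.008,-0.11,0,0,0,-0.01,0.008,-0.17,0,0,0,-0.015,0.008,-0.22,0,0,0,-0.02,0.008,-0.26,0,0,0,-0.021]
}}

```text
time: 7.92
eef_pos: [0.4919, 0.2058, 0.1366]
tcp_rot: [0.998, 0.07, -0.003, 0.0]
contact_force: [0.2, 1.1, -3.6]
opening: 0.173
finger_force: 60.7
```

```bash
python3 -c "
from h import *
goto(.4912,.2653,.14,7.98)
"
```

```text
t 7.92 pos [0.4919 0.2058 0.1366] F [ 0.18  1.08 -3.64] op 0.173 delta [ 0.0077 -0.059  -0.0034] [-0.0001  0.0051  0.0014] yaw 8.06
```

Call:
{"op": "carry_out", "data": {
  "deltas": [0.008,-0.04,0.01,0,0,0,0.008,-0.059,0.05,0,0,0,0.008,-0.059,0.078,0,0,0,0.008,-0.059,0.082,0,0,0,0.008,-0.059,0.082,0,0,0]
}}

```text
time: 8.55
eef_pos: [0.4939, 0.263, 0.0567]
tcp_rot: [0.998, 0.069, -0.001, 0.0]
contact_force: [-1.0, 0.3, -3.8]
opening: 0.176
finger_force: 60.6
```

Call:
{"op": "carry_out", "data": {
  "deltas": [0,0,0,0,0,0,0,0,0,0,0,0]
}}

```text
time: 8.8
eef_pos: [0.4957, 0.2631, 0.0588]
tcp_rot: [0.998, 0.069, 0.001, -0.0]
contact_force: [-0.1, 0.2, -4.0]
opening: 0.177
finger_force: 60.6
```

```bash
python3 -c "
from h import *
s,p,d=snap('wrist','w8');print(s['dq'].round(3))
goto(.4912,.2653,.055,7.98)
"
```

```text
[ 0.001  0.002  0.006 -0.001  0.001 -0.001]
t 8.85 pos [0.4955 0.2631 0.0585] F [-0.28  0.3  -3.52] op 0.174 delta [-0.004  -0.0028  0.0035] [-0.0004 -0.0021 -0.0009] yaw 7.93
```

View pics/w8.png

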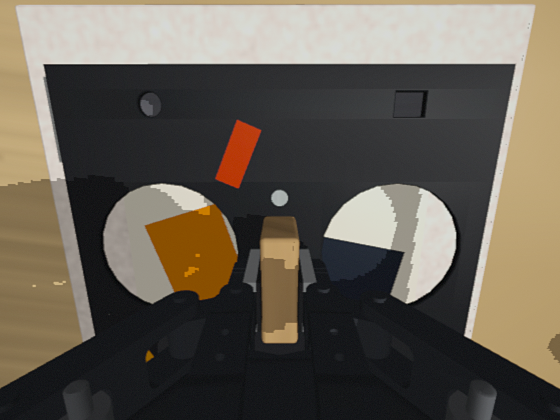

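The hole is at (150,104) and the slot at (410,104), with the plate about 25 mm above the pins. Next I measure where the holes sit in the hand.

```bash
python3 -c "
from h import *
for nm,thr in(('w7',60),('w8',None)):
    D=np.load(f'pics/{nm}.npz');s=dict(eef_pos=D['eef_pos'],tcp_rot=D['tcp_rot']);p=D['p'];K,C=cam('wrist',s);g=cv2.cvtColor(p,cv2.COLOR_RGB2GRAY)
    z=s['eef_pos'][2]-.0098+.002;o=[]
    for x0,x1,y0,y1 in[(135,166,88,121),(388,434,86,122)]:
        if thr:
            m=(g[y0:y1,x0:x1]>thr).astype(np.uint8);n,l,st,ce=cv2.connectedComponentsWithStats(m);i=1+np.argmax(st[1:,4]);uv=ce[i]+[x0,y0];print(st[i],uv.round(2))
            o.append(toplane(uv,z,K,C)[0])
    if thr:
        o=np.array(o);T=R.from_quat(s['tcp_rot']).inv().apply(o-s['eef_pos']);print(T.round(4),T.mean(0));dd=T[1]-T[0];print(np.linalg.norm(dd),np.degrees(np.arctan2(dd[0],dd[1])))
        h=T.mean(0)
"
```

```text
[  5   4  22  25 439] [150.49 103.91]
[   0    0   46   36 1493] [409.6  103.99]
[[ 0.0788 -0.0604  0.0079]
 [ 0.0789  0.0609  0.0081]] [0.07884433 0.00022185 0.00797555]
0.12129855141767515 0.042189940679021126
```

Call:
{"op": "carry_out", "data": {
  "deltas": [-0.003,-0.0015,0.008,0,0,0,-0.0048,-0.0028,0.016,0,0,0,-0.0048,-0.0028,0.0185,0,0,0,-0.0048,-0.0028,0.0185,0,0,0,-0.0048,-0.0028,0.0185,0,0,0]
}}

```text
time: 9.48
eef_pos: [0.4899, 0.2652, 0.039]
tcp_rot: [0.998, 0.069, 0.0, -0.0]
contact_force: [-0.2, 0.8, -4.6]
opening: 0.178
finger_force: 60.8
```

```bash
python3 -c "
from h import *
s,p,d=snap('wrist','w9');s,p,d=snap('wrist','w9');print(s['dq'].round(3))
goto(.4904,.2652,.04,7.98)
K,C=cam('wrist',s);print(proj([[.5601,.3356,.0215],[.5768,.2166,.0215]],K,C))
a=p[80:130,120:180];b=p[80:130,380:440]
cv2.imwrite('pics/w9c.png',cv2.resize(np.hstack([a,b]),None,fx=6,fy=6,interpolation=cv2.INTER_NEAREST)[:,:,::-1])
"
```

```text
[-0.002 -0.001  0.002 -0.     0.     0.   ]
t 9.57 pos [0.4899 0.2652 0.0391] F [-0.06  0.04 -3.05] op 0.175 delta [ 0.0005  0.0001 -0.0009] [-0.0001 -0.0006 -0.0006] yaw 7.95
[[159.31710555 104.48589328]
 [400.46962926 104.54275456]]
```

View pics/w9c.png

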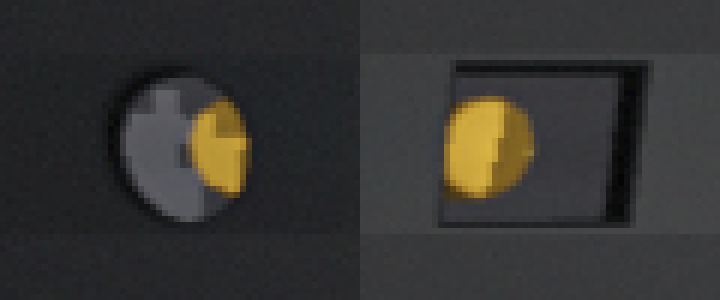

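Pins show in both holes: the slot pin is at (400,104.7) as predicted, and x is about 0.6 mm short. I'll correct that and lower gently.

Call:
{"op": "carry_out", "data": {
  "deltas": [0.0006,0,0.002,0,0,0,0.0006,0,0.004,0,0,0,0.0006,0,0.0055,0,0,0,0.0006,0,0.0065,0,0,0,0.0006,0,0.0065,0,0,0]
}}

```text
time: 10.2
eef_pos: [0.4901, 0.2652, 0.0322]
tcp_rot: [0.998, 0.069, -0.0, 0.0]
contact_force: [0.7, -0.1, -3.8]
opening: 0.176
finger_force: 60.8
```

Call:
{"op": "carry_out", "data": {
  "deltas": [0,0,0.0006,0,0,0,0,0,0.0012,0,0,0,0,0,0.0018,0,0,0,0,0,0.0024,0,0,0,0,0,0.003,0,0,0]
}}

```text
time: 10.82
eef_pos: [0.4902, 0.2652, 0.0293]
tcp_rot: [0.998, 0.069, -0.0, 0.0]
contact_force: [-0.5, -0.7, -4.1]
opening: 0.177
finger_force: 60.8
```

```bash
python3 -c "
from h import *
s,p,d=snap('wrist','w10');print(s['dq'].round(3),s['wrist_torque'].round(2))
goto(.4904,.2652,.0248,7.98)
a=p[80:130,120:180];b=p[80:130,380:440]
cv2.imwrite('pics/w10c.png',cv2.resize(np.hstack([a,b]),None,fx=6,fy=6,interpolation=cv2.INTER_NEAREST)[:,:,::-1])
"
```

```text
[-0.     0.008  0.001 -0.    -0.01  -0.001] [-0.07 -0.02  0.  ]
t 10.88 pos [0.4901 0.2652 0.0292] F [ 0.71 -1.08 -3.44] op 0.174 delta [0.0003 0.0001 0.0044] [ 0.      0.0002 -0.0005] yaw 7.95
```

View pics/w10c.png

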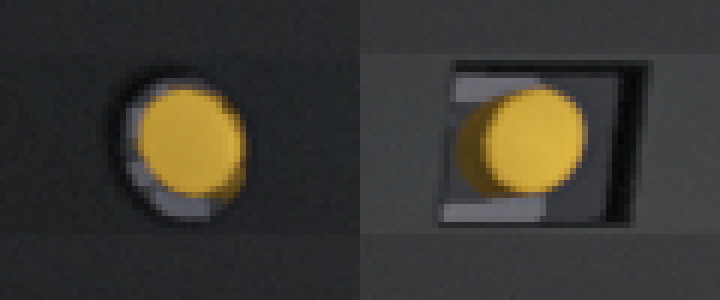

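Both pins are now inside their holes and no contact is felt. Lowering on.

Call:
{"op": "carry_out", "data": {
  "deltas": [0,0,0.0006,0,0,0,0,0,0.0012,0,0,0,0,0,0.0018,0,0,0,0,0,0.0024,0,0,0,0,0,0.003,0,0,0]
}}

```text
time: 11.5
eef_pos: [0.4902, 0.2652, 0.0263]
tcp_rot: [0.998, 0.069, -0.0, -0.0]
contact_force: [0.4, -0.1, -4.4]
opening: 0.176
finger_force: 60.8
```

Call:
{"op": "carry_out", "data": {
  "deltas": [0,0,0.0004,0,0,0,0,0,0.0007,0,0,0,0,0,0.001,0,0,0,0,0,0.001,0,0,0,0,0,0.001,0,0,0]
}}

```text
time: 12.12
eef_pos: [0.4902, 0.2653, 0.0253]
tcp_rot: [0.998, 0.069, -0.0, 0.0]
contact_force: [1.0, 0.2, -4.1]
opening: 0.175
finger_force: 60.8
```

Call:
{"op": "carry_out", "data": {
  "deltas": [0,0,0.0003,0,0,0,0,0,0.0006,0,0,0,0,0,0.0009,0,0,0,0,0,0.0009,0,0,0]
}}

```text
time: 12.62
eef_pos: [0.4902, 0.2653, 0.0248]
tcp_rot: [0.998, 0.069, -0.0, 0.0]
contact_force: [-1.5, -0.8, -0.4]
opening: 0.172
finger_force: 61.2
```

The board is taking the weight at the expected height, so the plate is seated. Releasing and rising.

Call:
{"op": "carry_out", "data": {
  "deltas": [0,0,0,0,0,0,0,0,0,0,0,0,0,0,0,0,0,0,0,0,0,0,0,0],
  "grip": 55
}}

```text
time: 13.12
eef_pos: [0.4904, 0.2653, 0.0246]
tcp_rot: [0.998, 0.069, 0.0, -0.0]
contact_force: [1.1, -0.1, 0.9]
opening: 0.549
finger_force: 0.0
```

Call:
{"op": "carry_out", "data": {
  "deltas": [0,0,-0.01,0,0,0,0,0,-0.03,0,0,0,0,0,-0.06,0,0,0,0,0,-0.09,0,0,0,0,0,-0.12,0,0,0]
}}

```text
time: 13.75
eef_pos: [0.4906, 0.2654, 0.1473]
tcp_rot: [0.998, 0.069, 0.001, -0.0]
contact_force: [0.8, 0.0, 0.2]
opening: 0.553
finger_force: 0.0
```

Call:
{"op": "carry_out", "data": {
  "deltas": [0,0,0,0,0,0,0,0,0,0,0,0]
}}

```text
time: 14.0
eef_pos: [0.4899, 0.2651, 0.1444]
tcp_rot: [0.998, 0.069, -0.0, 0.0]
contact_force: [0.7, 0.1, 0.0]
opening: 0.549
finger_force: 0.0
```

```bash
python3 -c "
from h import *
s,p,d=snap('wrist','w11');print(s['dq'].round(3))
goto(.65,.0174,.2,7.98)
# plate flatness from depth: dark pixels
K,C=cam('wrist',s);v,u=np.mgrid[60:220:4,140:420:4];v=v.ravel();u=u.ravel();z=d[v,u];ok=(p[v,u].max(1)<70)&(z>0);
P=np.c_[(u-K[0,2])/K[0,0]*z,(v-K[1,2])/K[1,1]*z,z][ok]@C[:3,:3].T+C[:3,3]
A=np.c_[P[:,:2]-P[:,:2].mean(0),np.ones(len(P))]
for _ in range(3):
    x=np.linalg.lstsq(A,P[:,2],rcond=None)[0];r=abs(P[:,2]-A@x);k=r<.004;A=A[k];P=P[k]
print('plane slope',x,len(P))
"
```

```text
[-0.001  0.024  0.022  0.001  0.001  0.   ]
t 14.05 pos [0.4894 0.265  0.1436] F [ 0.08  0.91 -0.58] op 0.554 delta [ 0.1247  0.2674 -0.0565] [ 0.0003  0.0016 -0.0005] yaw 7.95
plane slope [0.00982571 0.00365151 0.01964689] 1298
```

View pics/w11.png

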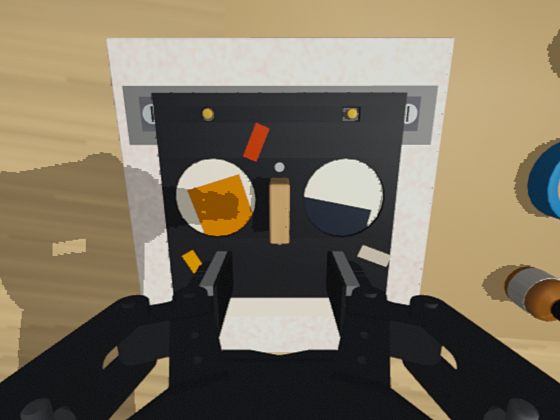

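The plate lies flat, with its top at z 0.0197 and both pins showing through the hole (208,114) and slot (352,114). Next is the weight, with the camera turned away from the can.

Call:
{"op": "carry_out", "data": {
  "deltas": [0.012,0.02,-0.001,0,0,-0.157,0.025,0.05,-0.002,0,0,-0.314,0.038,0.08,-0.003,0,0,-0.471,0.05,0.107,-0.003,0,0,-0.628,0.0624,0.1337,-0.004,0,0,-0.785]
}}

```text
time: 14.68
eef_pos: [0.5698, 0.1405, 0.1464]
tcp_rot: [0.894, 0.448, -0.002, -0.001]
contact_force: [0.2, 0.5, 0.5]
opening: 0.551
finger_force: 0.0
```

Call:
{"op": "carry_out", "data": {
  "deltas": [-0.01,0.0277,-0.001,0,0,-0.157,-0.02,0.0554,-0.002,0,0,-0.314,-0.03,0.0831,-0.003,0,0,-0.471,-0.04,0.111,-0.003,0,0,-0.628,-0.0504,0.1386,-0.004,0,0,-0.785]
}}

```text
time: 15.3
eef_pos: [0.6501, 0.0169, 0.1502]
tcp_rot: [0.655, 0.756, -0.001, -0.002]
contact_force: [0.2, 0.3, 0.3]
opening: 0.549
finger_force: 0.0
```

Call:
{"op": "carry_out", "data": {
  "deltas": [0,0,0,0,0,0,0,0,0,0,0,0]
}}

```text
time: 15.55
eef_pos: [0.6497, 0.0182, 0.1509]
tcp_rot: [0.657, 0.754, -0.001, -0.001]
contact_force: [-0.4, 0.2, -0.9]
opening: 0.547
finger_force: 0.0
```

```bash
python3 -c "
from h import *
s,p,d=snap('wrist','w12');s,p,d=snap('wrist','w12');print(s['dq'].round(3))
goto(.6508,.0174,.15,97.98)
K,C=cam('wrist',s);print(proj([[.6508,.0174,.056],[.6508,.0174,.026]],K,C))
print(ctrl.find_in('wrist','weight'))
# points between 0.045..0.062 height near the weight -> knob
v,u=np.mgrid[0:420,0:560];z=d;P=np.stack([(u-K[0,2])/K[0,0]*z,(v-K[1,2])/K[1,1]*z,z],-1)@C[:3,:3].T+C[:3,3]
near=(np.hypot(P[...,0]-.6508,P[...,1]-.0174)<.03)&(z>0)
for lo,hi in((.051,.062),(.02,.032)):
    k=near&(P[...,2]>lo)&(P[...,2]<hi);print(lo,k.sum(),P[k].min(0),P[k].max(0),P[k].mean(0))
"
```

```text
[ 0.008 -0.01  -0.001 -0.    -0.001 -0.007]
t 15.65 pos [0.6498 0.0187 0.1516] F [ 0.53 -0.09 -0.24] op 0.552 delta [-0.0014  0.0008  0.0016] [-0.0017 -0.0007 -0.0013] yaw 97.9
[[280.13125767 216.09667913]
 [280.10094028 206.88525306]]
[{'uv': [291.0, 204.0], 'score': 0.87}]
0.051 573 [0.64772451 0.00896547 0.05106176] [0.66940198 0.03076568 0.05899701] [0.65838581 0.02070311 0.05647643]
0.02 1497 [ 0.63386021 -0.00426781  0.02046625] [0.68054115 0.04484115 0.03121266] [0.65605082 0.02328803 0.02672524]
```

View pics/w12.png

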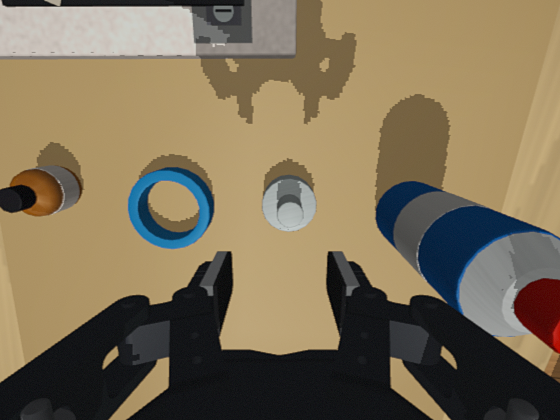

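The knob top is at about (290,210) with the foot around it. The can is clear on the right and the tape on the left. Depth puts the weight at (0.658, 0.020).

Call:
{"op": "carry_out", "data": {
  "deltas": [0.0003,0.006,0.01,0,0,0,0.0003,0.0085,0.04,0,0,0,0.0003,0.0085,0.07,0,0,0,0.0003,0.0085,0.085,0,0,0,0.0003,0.0085,0.085,0,0,0]
}}

```text
time: 16.32
eef_pos: [0.6581, 0.0195, 0.0657]
tcp_rot: [0.657, 0.754, -0.001, -0.001]
contact_force: [0.5, 0.4, 0.2]
opening: 0.552
finger_force: 0.0
```

Call:
{"op": "carry_out", "data": {
  "deltas": [0,0,0.01,0,0,0,0,0,0.024,0,0,0,0,0,0.0345,0,0,0,0,0,0.0345,0,0,0,0,0,0.0345,0,0,0]
}}

```text
time: 16.95
eef_pos: [0.6593, 0.0191, 0.0331]
tcp_rot: [0.657, 0.754, 0.0, 0.0]
contact_force: [-0.1, -0.0, -0.3]
opening: 0.549
finger_force: 0.0
```

```bash
python3 -c "
from h import *
goto(.658,.020,.031,97.98)
"
```

```text
t 16.95 pos [0.6593 0.0191 0.0331] F [-0.08 -0.02 -0.28] op 0.549 delta [ 0.0011 -0.0011  0.0021] [ 0.0002  0.0001 -0.0013] yaw 97.9
```

Call:
{"op": "carry_out", "data": {
  "deltas": [0.001,-0.001,0.002,0,0,0,0.001,-0.001,0.002,0,0,0]
}}

```text
time: 17.2
eef_pos: [0.6579, 0.0201, 0.0311]
tcp_rot: [0.657, 0.754, 0.0, 0.0]
contact_force: [-0.2, -0.6, 0.2]
opening: 0.553
finger_force: 0.0
```

Call:
{"op": "carry_out", "data": {
  "deltas": [0,0,0,0,0,0,0,0,0,0,0,0,0,0,0,0,0,0,0,0,0,0,0,0,0,0,0,0,0,0],
  "grip": 0,
  "grip_force": 60
}}

```text
time: 17.82
eef_pos: [0.6581, 0.02, 0.0314]
tcp_rot: [0.657, 0.754, 0.0, 0.0]
contact_force: [-2.4, -0.2, 4.6]
opening: 0.233
finger_force: 59.3
```

Call:
{"op": "carry_out", "data": {
  "deltas": [0,0,-0.01,0,0,0,0,0,-0.03,0,0,0,0,0,-0.06,0,0,0,0,0,-0.09,0,0,0,0,0,-0.11,0,0,0]
}}

```text
time: 18.45
eef_pos: [0.6585, 0.02, 0.1433]
tcp_rot: [0.657, 0.754, 0.001, 0.001]
contact_force: [0.8, -1.0, -4.3]
opening: 0.235
finger_force: 59.3
```

```bash
python3 -c "
from h import *
goto(.4342,.2171,.14,97.98)
"
```

```text
t 18.45 pos [0.6585 0.02   0.1433] F [ 0.81 -1.05 -4.33] op 0.235 delta [ 0.2261 -0.1951  0.0027] [ 0.0025  0.0006 -0.0013] yaw 97.91
```

Call:
{"op": "carry_out", "data": {
  "deltas": [0.015,-0.013,0,0,0,0,0.043,-0.037,0,0,0,0,0.076,-0.066,0,0,0,0,0.11,-0.095,0,0,0,0,0.14,-0.121,0,0,0,0]
}}

```text
time: 19.08
eef_pos: [0.5149, 0.1435, 0.1387]
tcp_rot: [0.656, 0.754, -0.001, -0.002]
contact_force: [0.5, 0.5, -5.3]
opening: 0.231
finger_force: 59.3
```

Call:
{"op": "carry_out", "data": {
  "deltas": [0.03,-0.026,0,0,0,0,0.055,-0.047,0,0,0,0,0.074,-0.064,0,0,0,0,0.086,-0.074,0,0,0,0,0.086,-0.074,0,0,0,0]
}}

```text
time: 19.7
eef_pos: [0.4321, 0.2174, 0.14]
tcp_rot: [0.656, 0.755, -0.001, -0.0]
contact_force: [-0.2, -0.0, -5.8]
opening: 0.232
finger_force: 59.3
```

Call:
{"op": "carry_out", "data": {
  "deltas": [0,0,0,0,0,0,0,0,0,0,0,0]
}}

```text
time: 19.95
eef_pos: [0.4344, 0.2165, 0.141]
tcp_rot: [0.657, 0.754, 0.0, 0.0]
contact_force: [-0.1, -0.6, -4.8]
opening: 0.236
finger_force: 59.3
```

```bash
python3 -c "
from h import *
s,p,d=snap('top','t2')
goto(.4342,.2171,.0504,97.98)
"
```

```text
t 20.0 pos [0.4344 0.2166 0.141 ] F [-0.04 -0.24 -4.67] op 0.231 delta [ 0.0006 -0.0001  0.0906] [ 0.0002  0.0001 -0.0024] yaw 97.84
```

Call:
{"op": "carry_out", "data": {
  "deltas": [0.0006,0,0.015,0,0,0,0.0006,0,0.045,0,0,0,0.0006,0,0.07,0,0,0,0.0006,0,0.08,0,0,0,0.0006,0,0.083,0,0,0]
}}

```text
time: 20.62
eef_pos: [0.4334, 0.2175, 0.0571]
tcp_rot: [0.657, 0.754, -0.001, -0.0]
contact_force: [-0.7, -0.7, -5.3]
opening: 0.232
finger_force: 59.3
```

Call:
{"op": "carry_out", "data": {
  "deltas": [0,0,0,0,0,0,0,0,0.0008,0,0,0,0,0,0.002,0,0,0,0,0,0.003,0,0,0,0,0,0.004,0,0,0]
}}

```text
time: 21.25
eef_pos: [0.4337, 0.2177, 0.054]
tcp_rot: [0.657, 0.754, 0.0, 0.0]
contact_force: [-1.3, 0.3, -5.3]
opening: 0.232
finger_force: 59.3
```

Call:
{"op": "carry_out", "data": {
  "deltas": [0,0,0.0007,0,0,0,0,0,0.0014,0,0,0,0,0,0.002,0,0,0,0,0,0.0026,0,0,0,0,0,0.0026,0,0,0]
}}

```text
time: 21.88
eef_pos: [0.4336, 0.2176, 0.0513]
tcp_rot: [0.657, 0.754, -0.0, -0.0]
contact_force: [-0.6, -0.5, -4.9]
opening: 0.234
finger_force: 59.3
```

Call:
{"op": "carry_out", "data": {
  "deltas": [0,0,0.0003,0,0,0,0,0,0.0006,0,0,0,0,0,0.0009,0,0,0,0,0,0.0009,0,0,0]
}}

```text
time: 22.38
eef_pos: [0.4336, 0.2176, 0.0504]
tcp_rot: [0.657, 0.754, -0.0, -0.0]
contact_force: [0.3, -0.1, -5.6]
opening: 0.234
finger_force: 59.3
```

Call:
{"op": "carry_out", "data": {
  "deltas": [0,0,0.0003,0,0,0,0,0,0.0006,0,0,0,0,0,0.0006,0,0,0]
}}

```text
time: 22.75
eef_pos: [0.4337, 0.2177, 0.0503]
tcp_rot: [0.657, 0.754, -0.0, -0.0]
contact_force: [-3.1, -1.8, 0.8]
opening: 0.23
finger_force: 60.0
```

The weight is now carried by the plate. Releasing.

Call:
{"op": "carry_out", "data": {
  "deltas": [0,0,0,0,0,0,0,0,0,0,0,0,0,0,0,0,0,0,0,0,0,0,0,0],
  "grip": 50
}}

```text
time: 23.25
eef_pos: [0.4339, 0.2177, 0.05]
tcp_rot: [0.657, 0.754, 0.0, 0.0]
contact_force: [0.5, 0.4, 0.0]
opening: 0.497
finger_force: 0.0
```

Call:
{"op": "carry_out", "data": {
  "deltas": [0,0,-0.008,0,0,0,0,0,-0.03,0,0,0,0,0,-0.06,0,0,0,0,0,-0.1,0,0,0,0,0,-0.13,0,0,0]
}}

```text
time: 23.88
eef_pos: [0.4341, 0.2178, 0.1823]
tcp_rot: [0.657, 0.754, 0.001, 0.001]
contact_force: [-0.4, 0.1, 0.3]
opening: 0.503
finger_force: 0.0
```

Call:
{"op": "carry_out", "data": {
  "deltas": [0,0,0,0,0,0,0,0,0,0,0,0]
}}

```text
time: 24.12
eef_pos: [0.433, 0.2175, 0.179]
tcp_rot: [0.657, 0.754, -0.001, -0.0]
contact_force: [-0.3, -0.1, -0.2]
opening: 0.499
finger_force: 0.0
```

```bash
python3 -c "
from h import *
s,p,d=snap('wrist','w13');s,p,d=snap('wrist','w13')
goto(.4342,.2171,.18,97.98)
K,C=cam('wrist',s);v,u=np.mgrid[0:420,0:560];z=d;P=np.stack([(u-K[0,2])/K[0,0]*z,(v-K[1,2])/K[1,1]*z,z],-1)@C[:3,:3].T+C[:3,3]
near=(np.hypot(P[...,0]-.434,P[...,1]-.217)<.035)&(z>0)
for lo,hi in((.070,.082),(.04,.05)):
    k=near&(P[...,2]>lo)&(P[...,2]<hi)
    if k.any(): print(lo,k.sum(),P[k].min(0),P[k].max(0),P[k].mean(0))
# others, before/after
s,p,d=snap('top','t3');a=np.load('pics/top0.npz')['p'].astype(int)
df=np.abs(a-p).max(2)
for n,(x,y) in dict(tape=(291,230),ink=(291,282),can=(276,118)).items(): w=df[y-25:y+25,x-22:x+22];print(n,(w>40).sum())
for q in('weight','stencil'): print(q,ctrl.find_in('top',q)[:1])
"
```

```text
t 24.23 pos [0.4326 0.2173 0.1781] F [ 0.12  0.16 -0.52] op 0.498 delta [-0.0005  0.0016 -0.0019] [-0.0032  0.0004 -0.0013] yaw 97.91
0.07 531 [0.42381081 0.20711772 0.07001247] [0.44533003 0.22857866 0.07787127] [0.43441045 0.21841504 0.0755298 ]
0.04 1524 [0.40980754 0.19322679 0.04018679] [0.45924297 0.24244705 0.04993292] [0.43396496 0.22109634 0.04571141]
tape 0
ink 0
can 0
weight [{'uv': [189.8, 287.3], 'score': 0.77}]
stencil [{'uv': [174.4, 242.3], 'score': 0.56}]
```

```bash
python3 -c "
from plant import ctrl
print(ctrl.sign_off())"
```

```text
the job is handed in; nothing more can be done
None
```

The stencil is seated flat over both pins and the weight stands upright on its plain strip. The tape, ink bottle and spray can show no movement, and I handed the job in at about 24 s.

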